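# Load the turret drill jig and index to the third bush

### The job

Put the loose alloy block into the open nest of the blue drill jig and press it down until it sits flat on the nest's floor. Then turn the jig's black knob clockwise, seen from above, on by three clicks from its loading position, so that the third brass guide bush stands over the block, and finish with the knob still held in the gripper at that third stop, so that I can drill. Leave the other things on the bench alone.

Things in the scene. Friction and masses are not known exactly. Their poses are not given: they have to be found in the camera images.
- alloy_block: Plain grey machined alloy block, 32 mm (its x) by 36 mm (its y) by 34 mm high, 0.08 to 0.15 kg, one threaded pilot hole in its top; loose on the bench to the right of the jig. Origin: centre of its underside; z up. It fits the nest with its x along the jig's x, either way round. Hold it by the faces towards and away from the knob (across its 36 mm).
- drill_jig: Blue base plate of the drill jig, 96 mm (x) by 222 mm (y) by 12 mm thick, fixed to the bench. Origin: on the turret's axis, at bench height; z up. The nest lies 100 mm from the axis along the jig's -y; a small blue block with the index plunger (36 mm high) stands on its +y side. The jig stands turned by up to 0.35 rad.
- nest (a point): Centre of the nest's floor, 12 mm above the bench; axes as the jig's. Open dark steel pocket 35 mm (x) by 39 mm (y): 1.5 mm clearance all round; 12 mm deep, rim 24 mm above the bench, 3 mm bevels at the mouth. A sprung brass ball in its -x wall stops a block that is merely let go about 5 mm high; a few newtons from above, 10 at most, push it home. The block then stands up to 1.5 mm to +x, its top 46 mm up.
- bush_turret (a joint): Turning angle of the turret, rad: 0 at the loading position (end stop), growing clockwise seen from above, up to 2.1. A spring plunger clicks into a star wheel every 24 degrees: stops at 0, 0.419, 0.838, 1.257 (the third), 1.676, 2.094. It takes about 0.25 N m to leave a stop; past half way the plunger pulls on to the next and centres the turret there if the knob is let free.
- bush_1 (a point): First guide bush, lower end, 50 mm above the bench. Five bushes sit 24 degrees apart on a curved steel bar (24 mm wide, 50 to 63 mm above the bench, 100 mm from the axis) that turns with the knob. At the loading position the bar's round end is 30 mm from the nest's centre on the jig's +x side. The bar clears a block that is home by 3 mm and strikes one that is not.
- bush_3 (a point): The third guide bush (counted from the nest at the start), lower end of its bore, 50 mm above the bench and 100 mm from the turret's axis; over the nest when the joint reads 1.257.
- turret_knob: Black knob on top of the turret, turning with it: a round skirt (48 mm across, 63 to 68 mm above the bench) and on it an upright bar grip 50 mm long, 14 mm wide, from 68 to 95 mm above the bench, with a white line towards its pointing end. Origin: on the turret's axis at the underside of the skirt; its x axis runs along the bar towards the third bush, z up.
- knob_grip (a point): Point on the turret's axis 83 mm above the bench, in the middle of the knob's bar: grip the bar here across its 14 mm width from above.
- parts_box: Blue plastic parts box with a clear lid, 119 x 170 x 37 mm, behind the alloy block; a bystander. Origin: centre of its underside.
- masking_tape: Roll of masking tape, 100 mm across, 25 mm high, lying at the back; a bystander. Origin: centre of its underside.
- hex_key_10: Black L-shaped hex key, 105 x 31 x 9 mm, left of the jig; a bystander. Origin: centre of its underside.
- spanner_10: Chrome combination spanner, 143 mm long, to the left of the jig; a bystander. Origin: centre of its underside.
Not all that is in view belongs to the job. Of the things like the alloy_block, leave any that is purple or red; of the rest the smaller one is meant.

How it is judged:
By the outcome, as a careful person would: the job done as asked, in the order asked, and still so for the second after the job is handed in, while the arm keeps its last pose, push and grip.
It also fails if it takes over 64 s, if anything falls off the work surface, if the arm or the gripper's body presses on something with over 40 N, if the wrist force passes 120 N, or if a joint passes its speed limit or range.

### The arm

A 6-joint arm with a two-finger parallel gripper is mounted at the origin on a cart in front of the work surface, level with it; the furniture and walls round the work are solid. World frame = base frame: x ahead of the robot, y to its left, z up, the work surface at z = 0. Lengths are in mm, angles in rad, forces in N, time in s.
With the tool pointing down it reaches from about 350 to 850 mm from the base axis. Payload 8.1 kg.
Tool frame: the origin (TCP) lies midway between the tips of the shut fingers; the grasp point (between the pads) lies 19 mm behind it; z points along the fingers, y is the line along which they close (so a half turn about z gives the same grasp; the last joint's range is limited). The gripper opens to 93 mm and grips with 3 to 60 N. Pads are 15 mm wide; open, the fingers measure 128 mm over their backs; the gripper's body (75 mm by 188 mm) begins 65 mm behind the grasp point.
Start: joints at [1.199, 0.13, 1.488, -0, 1.523, -0.085], TCP at [169.709, 575.503, 218.635] pointing down, gripper open.
Joint ranges: [-2.96, 2.96], [-0.89, 2.26], [0.02, 2.5], [-1.34, 4.48], [0, 2.73], [-2.66, 2.66]. Speed limits (rad/s): [2.39, 2.39, 2.79, 3.14, 3.14, 3.14].

### API

Orientations are given as a unit quaternion [x, y, z, w].
In Python, from plant import arm gives the robot as it stands. The module is installed in compiled form; this text tells all that it offers.
- The arm moves only by the tool arm_command, never from a script. Its argument "plan" is a list of rows, each an object with "delta_rot": the turn, a rotation vector about the tool's x, y, z in rad, a list of three; "travel": the shift along the tool's x, y, z in m, a list of three; "claw": the opening, from 0 (shut) to 1 (fully open). A call has exactly 10 rows; each row shifts and turns the commanded pose from where the row before left it, along the tool's axes as they then stand; what a row does not reach is not made up. A row lasts 1/10 s, in which the tool goes at most 50 mm and 8.59 degrees, less where a joint would pass 70% of its speed; a pose out of reach is approached as far as the arm can. A call with a gripper value outside its range is refused whole. The fingers move at their own pace and stop on an object; "squeeze" is the grip in N (left out, the last holds). Time passes only in rows, so rows that do not move let the fingers close, or fill a call up. It gives the time, the measured TCP pose, the force, the opening and the grip force at its end, in the units of the state.
- arm.sense(): the state, without advancing time (a new reading comes with each control period).
- arm.snapshot(name): name is "side" or "top" or "wrist"; returns a dict with "image" (400x640x3 uint8, blue, green, red), "depth" (400x640 float32, mm along the optical axis (not along the pixel's ray), 0 where there is no reading), "fx", "fy", "cx", "cy" (pixels), "k1" (the pictures are not rectified: a ray, as slopes to the right and down, at radius r is drawn at 1 + k1 r^2 times it, then the intrinsics apply), "rvec" (rotation vector, rad) and "tvec" (3), from world to camera coordinates, as OpenCV has them; the wrist camera has in their place "tool_from_camera" (4x4, takes a point from camera to tool coordinates, whose origin is the TCP and whose axes are the flange's). Camera axes: x right, y down, z forward; pixel columns grow to the right and rows downward; lengths in mm; the calibration is good to about 2 mm. A picture is of the moment at which its call begins: read the wrist's pose just before it.
- arm.sign_off(): hands the job in; it is judged then, once.
The state is a dict: "time_s": time; "joints": joint angles; "qd": joint speeds; "tau": joint torques, N m; "tool_pos": TCP position; "tcp_rot": TCP orientation; "force": force on the tool from outside, world axes, zero at the start; "moment": the same for the moment, N m; "opening": opening from 0.0 (shut) to 1.0 (fully open); "grasp_force": force on a finger pad.
Only numpy, scipy, OpenCV 4.12 (cv2) and the standard library are available. Lean on these libraries where they do the work, as an engineer would, in place of code of your own. Each camera call takes 0.05 s, during which the arm holds its last target. There are 200 camera calls.

## Working session

There is one attempt and no reset: what is moved stays moved. The work goes in short steps, Python scripts to look and compute and a tool call to move; the robot and the scene stay as the last step left them, time stands still between calls to the robot, and variables do not carry over. Pictures are saved under pics/ and viewed, at most 10 in all, crops included, and the job is handed in when it is done.

Besides the shell and the picture viewer there is one more tool, called after ">>>" in YAML: its name, and indented under it one key for each argument. arm_command: Moves the arm, as the interface text tells. Its arguments: {"type":"object","properties":{"plan":{"type":"array"},"squeeze":{"type":"number"}},"required":["plan"]}

```bash
mkdir -p pics; cat > h.py <<'E'
import numpy as np, cv2
from plant import arm
from scipy.spatial.transform import Rotation as R
def snap(n):
    s=arm.sense(); d=arm.snapshot(n); d['s']=s; return d
def c2w(d,P):
    P=np.atleast_2d(P)
    if 'rvec' in d:
        return (P-np.ravel(d['tvec']))@cv2.Rodrigues(np.array(d['rvec'],float))[0]
    T=np.array(d['tool_from_camera']); P=P@T[:3,:3].T+T[:3,3]
    return R.from_quat(d['s']['tcp_rot']).apply(P)+d['s']['tool_pos']
def ray(d,uv):
    K=np.array([[d['fx'],0,d['cx']],[0,d['fy'],d['cy']],[0,0,1.]])
    p=cv2.undistortPoints(np.array(uv,float).reshape(-1,1,2),K,np.array([d['k1'],0,0,0.]))[:,0]
    return np.c_[p,np.ones(len(p))]
def atz(d,uv,z):
    r=c2w(d,ray(d,uv)); o=c2w(d,[0,0,0])
    return o+(r-o)*((z-o[:,2])/(r-o)[:,2])[:,None]
def bydepth(d,uv):
    uv=np.array(uv); z=np.array([d['depth'][v,u] for u,v in uv.astype(int)])
    return c2w(d,ray(d,uv)*z[:,None])
E
python3 - <<'E'
from h import *
import pickle
for n in('top','side'):
    d=snap(n);cv2.imwrite(f'pics/{n}0.png',d['image']);pickle.dump(d,open(n+'0.pkl','wb'))
    print(n,c2w(d,[0,0,0]),d['fx'],d['k1'])
print(arm.sense())
E
```

```text
top [[ 525.02766826    6.58570231 1148.19937087]] 410.21808395017325 -0.007169763421187169
side [[   40.63406332 -1016.95197974   826.4223211 ]] 496.1445871931202 -0.15514840535663374
{'time_s': 0.1, 'joints': array([ 1.19857831e+00,  1.31078634e-01,  1.48915047e+00,  3.71488754e-06,
        1.52300588e+00, -8.54135097e-02]), 'qd': array([-0.00100659, -0.00134086, -0.00206142, -0.00103884,  0.00305759,
        0.00224698]), 'tau': array([ 1.21212252e-03, -5.61346114e+01, -4.93092799e+01,  7.70019600e-02,
        2.92297621e-02, -7.99415966e-05]), 'tool_pos': array([169.53332746, 575.02249166, 217.70747068]), 'tcp_rot': array([ 1.42911306e-01,  9.89735159e-01, -7.99340911e-04, -1.88067038e-04]), 'force': array([ 0.69182322,  1.51053714, -0.00800386]), 'moment': array([-0.05847719,  0.02781476, -0.02843748]), 'grasp_force': 0.0, 'opening': 0.9984280241153953}
```

View pics/top0.png

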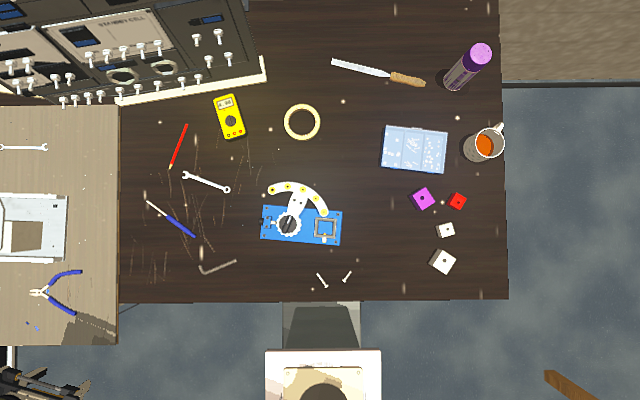

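View pics/side0.png

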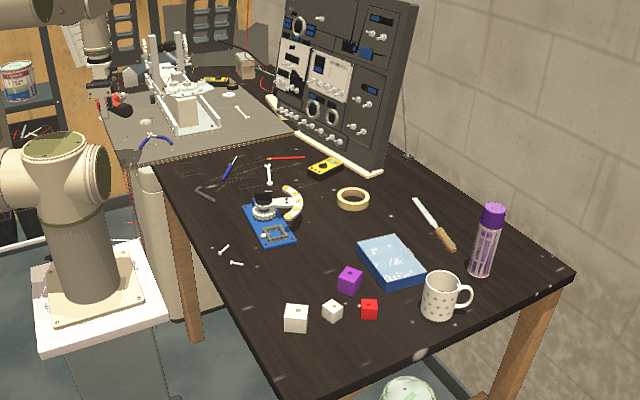

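Top view: candidates are purple (424,198), red (458,201), small grey (446,230) and larger grey (443,262). Purple and red are excluded, so I choose the smaller grey at (446,230). The jig's knob is at about (289,224) and the nest at about (326,228).

```bash
python3 - <<'E'
from h import *
import pickle
d=pickle.load(open('top0.pkl','rb'))
im=d['image']
a=cv2.resize(im[170:260,245:355],None,fx=5,fy=5,interpolation=cv2.INTER_CUBIC)
b=cv2.resize(im[180:280,405:475],None,fx=3.5,fy=3.5,interpolation=cv2.INTER_CUBIC)
c=np.zeros((450,800,3),np.uint8);c[:450,:550]=a;c[:350,550:795]=b
cv2.imwrite('pics/crop0.png',c)
print(atz(d,[[446,230],[443,262]],34),atz(d,[[289,224]],95),atz(d,[[326,228]],24))
print(bydepth(d,[[446,228],[443,262],[289,224]]))
w=snap('wrist');print(w['tool_from_camera'],w['fx'],w['cx'],w['cy'])
E
```

```text
[[ 479.60895444 -337.94937701   34.        ]
 [ 393.65983752 -327.56912357   34.        ]] [[502.33195896  82.499916    95.        ]] [[488.66939994 -13.43431531  24.        ]]
[[ 484.24699859 -344.64031911   12.83861483]
 [ 394.09586699 -326.46001377   37.69819423]
 [ 502.3577314    82.41371053   96.19597551]]
[[-4.75961664e-04 -9.57674041e-01 -2.87854486e-01  7.93374010e+01]
 [ 9.99999627e-01 -6.63089209e-04  5.52577237e-04  8.03805349e-01]
 [-7.20062078e-04 -2.87854115e-01  9.57674000e-01 -1.66930295e+02]
 [ 0.00000000e+00  0.00000000e+00  0.00000000e+00  1.00000000e+00]] 295.22223342659913 318.220312922666 195.86669115960382
```

View pics/crop0.png

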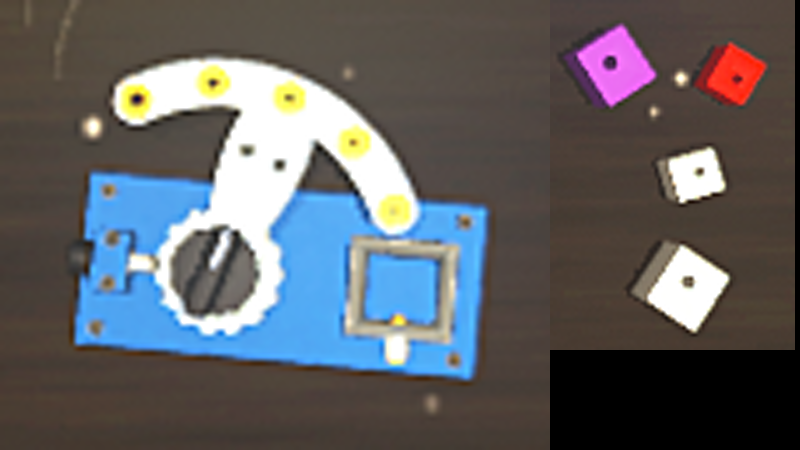

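The close crop confirms it: the small grey block with one hole is at crop (692,175). The jig is yawed about -0.08 rad. I'll move over the jig for a close look.

>>> arm_command:
  plan:
    - {"travel": [-0.0245, -0.0243, 0.0027], "delta_rot": [0, 0, 0], "claw": 1}
    - {"travel": [-0.0245, -0.0243, 0.0027], "delta_rot": [0, 0, 0], "claw": 1}
    - {"travel": [-0.0245, -0.0243, 0.0027], "delta_rot": [0, 0, 0], "claw": 1}
    - {"travel": [-0.0245, -0.0243, 0.0027], "delta_rot": [0, 0, 0], "claw": 1}
    - {"travel": [-0.0245, -0.0243, 0.0027], "delta_rot": [0, 0, 0], "claw": 1}
    - {"travel": [-0.0245, -0.0243, 0.0027], "delta_rot": [0, 0, 0], "claw": 1}
    - {"travel": [-0.0245, -0.0243, 0.0027], "delta_rot": [0, 0, 0], "claw": 1}
    - {"travel": [-0.0245, -0.0243, 0.0027], "delta_rot": [0, 0, 0], "claw": 1}
    - {"travel": [-0.0245, -0.0243, 0.0027], "delta_rot": [0, 0, 0], "claw": 1}
    - {"travel": [-0.0245, -0.0243, 0.0027], "delta_rot": [0, 0, 0], "claw": 1}

```text
time_s: 1.15
tool_pos: [336.2, 271.8, 191.4]
tcp_rot: [0.143, 0.99, -0.0, -0.0]
force: [0.7, -0.0, -0.4]
opening: 0.999
grasp_force: 0.0
```

>>> arm_command:
  plan:
    - {"travel": [-0.0245, -0.0243, 0.0027], "delta_rot": [0, 0, 0], "claw": 1}
    - {"travel": [-0.0245, -0.0243, 0.0027], "delta_rot": [0, 0, 0], "claw": 1}
    - {"travel": [-0.0245, -0.0243, 0.0027], "delta_rot": [0, 0, 0], "claw": 1}
    - {"travel": [-0.0245, -0.0243, 0.0027], "delta_rot": [0, 0, 0], "claw": 1}
    - {"travel": [-0.0245, -0.0243, 0.0027], "delta_rot": [0, 0, 0], "claw": 1}
    - {"travel": [-0.0245, -0.0243, 0.0027], "delta_rot": [0, 0, 0], "claw": 1}
    - {"travel": [-0.0245, -0.0243, 0.0027], "delta_rot": [0, 0, 0], "claw": 1}
    - {"travel": [-0.0245, -0.0243, 0.0027], "delta_rot": [0, 0, -0.103], "claw": 1}
    - {"travel": [0, 0, 0], "delta_rot": [0, 0, -0.103], "claw": 1}
    - {"travel": [0, 0, 0], "delta_rot": [0, 0, 0], "claw": 1}

```text
time_s: 2.15
tool_pos: [468.9, 30.3, 169.5]
tcp_rot: [0.041, 0.999, 0.0, -0.001]
force: [-0.2, 0.2, -0.3]
opening: 1.002
grasp_force: 0.0
```

```bash
python3 - <<'E'
from h import *
import pickle
d=snap('wrist');cv2.imwrite('pics/w1.png',d['image']);pickle.dump(d,open('w1.pkl','wb'))
s=d['s'];print(s['tool_pos'],s['tcp_rot'],s['joints'],R.from_quat(s['tcp_rot']).as_matrix())
E
```

```text
[468.86667603  30.33892938 169.53248645] [ 4.05779352e-02  9.99176223e-01  4.18928151e-05 -5.52519027e-04] [-4.46356618e-02 -1.99838916e-01  1.90071916e+00  7.99776345e-05
  1.44181777e+00 -1.53426415e+00] [[-9.96706252e-01  8.10890624e-02 -1.10072790e-03]
 [ 8.10889698e-02  9.96706859e-01  1.28556772e-04]
 [ 1.10752760e-03  3.88764470e-05 -9.99999386e-01]]
```

View pics/w1.png

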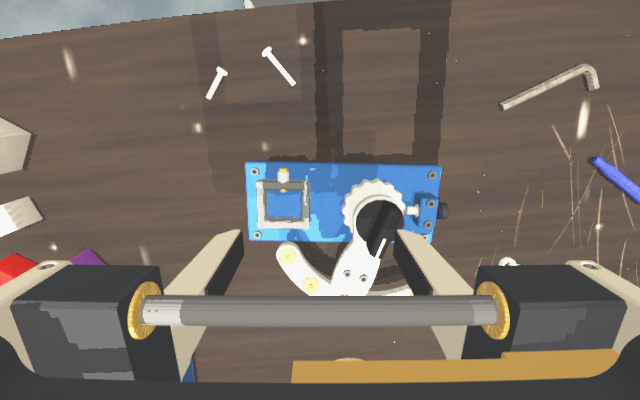

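The wrist view shows the nest at about (284,204), the knob at about (380,225) and the jig plate corners. I'll enlarge it for measuring.

```bash
python3 - <<'E'
import cv2
im=cv2.imread('pics/w1.png')[155:300,240:440]
cv2.imwrite('pics/w1c.png',cv2.resize(im,None,fx=4,fy=4,interpolation=cv2.INTER_CUBIC))
E
```

```text
(no output)
```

View pics/w1c.png

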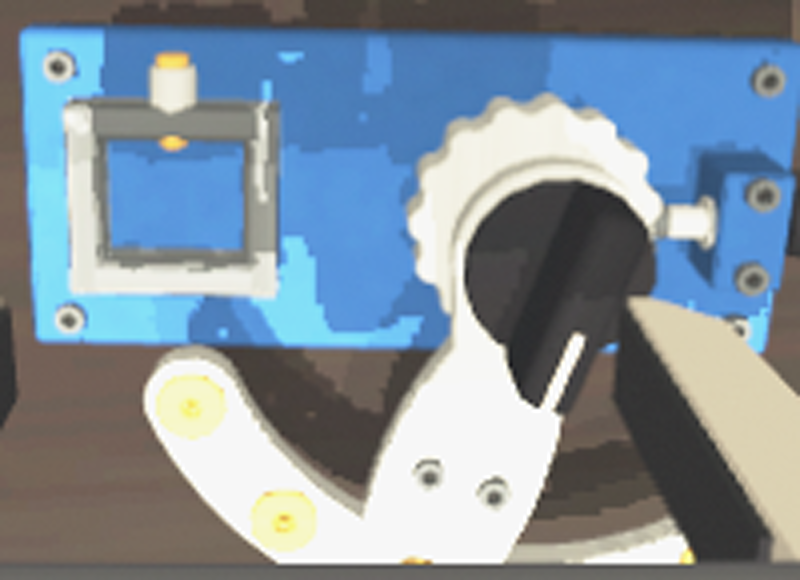

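```bash
cat > jig.py <<'E'
from h import *
import pickle
from scipy.optimize import least_squares
d=pickle.load(open('w1.pkl','rb'))
px=lambda l:[(240+(u-1.5)/4,155+(v-1.5)/4) for u,v in l]
bush=atz(d,px([(190,405),(283,520)]),63)[:,:2]
rim=atz(d,px([(68,101),(279,101),(277,296),(71,293)]),24)[:,:2]
scr=atz(d,px([(58,66),(770,80),(68,319),(737,326)]),13)[:,:2]
pl=atz(d,px([(21,28),(38,343)]),12)[:,:2]
skirt=atz(d,px([(465,250),(655,250)]),68)
print(bush,rim,rim.mean(0),scr,pl,sep='\n')
bj=np.array([[np.cos(a),np.sin(a)] for a in np.deg2rad([-66,-42])])*100
def f(p):
    c,s=np.cos(p[2]),np.sin(p[2]);M=np.array([[c,-s],[s,c]])
    W=lambda q:q@M.T+p[:2]
    inv=lambda q:(q-p[:2])@M
    i=inv(scr)
    return np.r_[(W(bj)-bush).ravel(),2*(W(np.array([0,-100.]))-rim.mean(0)),(i[[0,1],0]+i[[2,3],0])/2, inv(pl)[:,0]-[-48,48]]
r=least_squares(f,[500,82,-.08]);print(r.x,r.fun.round(1))
c,s=np.cos(r.x[2]),np.sin(r.x[2]);print('nest',r.x[:2]+100*np.array([s,-c]))
print(skirt)
E
python3 jig.py
```

```text
[[533.64031092  -6.40342799]
 [569.64711439  14.44630092]]
[[459.88581907 -35.45594523]
 [464.60578193  21.80835563]
 [521.59264058  16.07394253]
 [515.90212206 -42.59048168]]
[490.49659091 -10.04103219]
[[452.14038969 -39.40084676]
 [472.37348058 159.5006772 ]
 [528.55922075 -47.48869146]
 [547.35655506 151.81728248]]
[[440.80611057 -48.38567236]
 [536.06203131 -57.91237765]]
[ 5.02293775e+02  8.91018392e+01 -1.04499540e-01] [-0.4  0.4 -0.4  0.4  2.7 -0.6  1.9  0.6  1.2  0.9]
nest [491.86283016 -10.35264978]
[[494.8234552   65.65760765  68.        ]
 [498.66215369 111.83226471  68.        ]]
```

>>> arm_command:
  plan:
    - {"travel": [-0.0015, -0.0365, 0.004], "delta_rot": [0, 0, 0], "claw": 1}
    - {"travel": [-0.0015, -0.0365, 0.004], "delta_rot": [0, 0, 0], "claw": 1}
    - {"travel": [-0.0015, -0.0365, 0.004], "delta_rot": [0, 0, 0], "claw": 1}
    - {"travel": [-0.0015, -0.0365, 0.004], "delta_rot": [0, 0, 0], "claw": 1}
    - {"travel": [-0.0015, -0.0365, 0.004], "delta_rot": [0, 0, 0], "claw": 1}
    - {"travel": [-0.0015, -0.0365, 0.004], "delta_rot": [0, 0, 0], "claw": 1}
    - {"travel": [-0.0015, -0.0365, 0.004], "delta_rot": [0, 0, 0], "claw": 1}
    - {"travel": [-0.0015, -0.0365, 0.004], "delta_rot": [0, 0, 0], "claw": 1}
    - {"travel": [-0.0015, -0.0365, 0.004], "delta_rot": [0, 0, 0], "claw": 1}
    - {"travel": [-0.0015, -0.0365, 0.004], "delta_rot": [0, 0, 0], "claw": 1}

```text
time_s: 3.2
tool_pos: [454.6, -334.3, 130.0]
tcp_rot: [0.041, 0.999, 0.0, 0.0]
force: [0.5, 0.4, 0.6]
opening: 1.004
grasp_force: 0.0
```

>>> arm_command:
  plan:
    - {"travel": [0, 0, 0], "delta_rot": [0, 0, 0], "claw": 1}
    - {"travel": [0, 0, 0], "delta_rot": [0, 0, 0], "claw": 1}
    - {"travel": [0, 0, 0], "delta_rot": [0, 0, 0], "claw": 1}
    - {"travel": [0, 0, 0], "delta_rot": [0, 0, 0], "claw": 1}
    - {"travel": [0, 0, 0], "delta_rot": [0, 0, 0], "claw": 1}
    - {"travel": [0, 0, 0], "delta_rot": [0, 0, 0], "claw": 1}
    - {"travel": [0, 0, 0], "delta_rot": [0, 0, 0], "claw": 1}
    - {"travel": [0, 0, 0], "delta_rot": [0, 0, 0], "claw": 1}
    - {"travel": [0, 0, 0], "delta_rot": [0, 0, 0], "claw": 1}
    - {"travel": [0, 0, 0], "delta_rot": [0, 0, 0], "claw": 1}

```text
time_s: 4.2
tool_pos: [454.4, -333.8, 130.0]
tcp_rot: [0.04, 0.999, 0.0, -0.0]
force: [-0.3, -0.0, 0.2]
opening: 1.001
grasp_force: 0.0
```

```bash
python3 - <<'E'
from h import *
import pickle
d=snap('wrist');pickle.dump(d,open('w2.pkl','wb'))
s=d['s'];print(s['tool_pos'],s['joints'],R.from_quat(s['tcp_rot']).as_matrix())
im=d['image'][40:280,160:480]
cv2.imwrite('pics/w2.png',cv2.resize(im,None,fx=2.5,fy=2.5,interpolation=cv2.INTER_CUBIC))
E
```

```text
[ 454.41581047 -333.8211903   130.02646547] [-7.24495722e-01  9.22368043e-02  1.69336873e+00 -2.41234795e-05
  1.35604637e+00 -2.21440689e+00] [[-9.96730993e-01  8.07918618e-02 -5.99899720e-05]
 [ 8.07918606e-02  9.96730994e-01  2.16195818e-05]
 [ 6.15405507e-05  1.67022058e-05 -9.99999998e-01]]
```

View pics/w2.png

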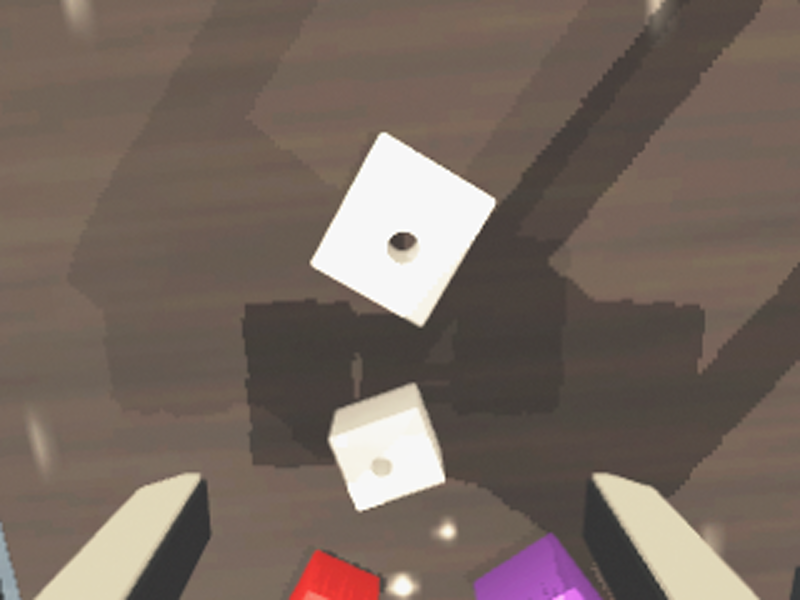

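The small block's top face lies around crop (387,462), with its hole at (381,466). One closer crop will give its corners.

```bash
python3 - <<'E'
from h import *
import pickle
d=pickle.load(open('w2.pkl','rb'))
im=d['image'][185:250,280:350].astype(float)
im=np.clip((im-100)*1.7,0,255).astype(np.uint8)
cv2.imwrite('pics/w2c.png',cv2.resize(im,None,fx=9,fy=9,interpolation=cv2.INTER_CUBIC))
E
```

```text
(no output)
```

View pics/w2c.png

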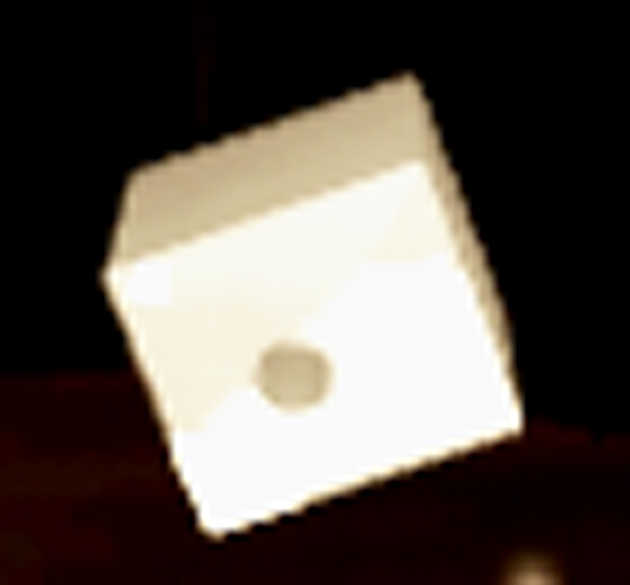

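```bash
python3 - <<'E'
from h import *
import pickle
d=pickle.load(open('w2.pkl','rb'))
p=[(280+(u-4)/9,185+(v-4)/9) for u,v in [(104,274),(422,162),(522,432),(208,538)]]
c=atz(d,p,34)[:,:2];print(c,c.mean(0))
e=np.roll(c,-1,0)-c
print(np.hypot(*e.T),np.degrees(np.arctan2(e[:,1],e[:,0])))
b=[(280+(u-4)/9,185+(v-4)/9) for u,v in [(130,172),(412,72)]]
print(atz(d,b,0))
E
```

```text
[[ 471.15849334 -360.25585211]
 [ 461.50402608 -325.93048573]
 [ 492.80021897 -317.45267457]
 [ 502.51867337 -352.2858849 ]] [ 481.99535294 -338.98122433]
[35.65725053 32.4241418  36.16352994 32.35708993] [ 105.70934623   15.15706811  -74.4109149  -165.74056732]
[[ 471.05500506 -360.15134934    0.        ]
 [ 461.54581758 -326.17076688    0.        ]]
```

>>> arm_command:
  plan:
    - {"travel": [0, 0, 0], "delta_rot": [0, 0, -0.116], "claw": 1}
    - {"travel": [0, 0, 0], "delta_rot": [0, 0, -0.115], "claw": 1}
    - {"travel": [0, 0, 0], "delta_rot": [0, 0, -0.115], "claw": 1}
    - {"travel": [-0.0063, -0.003, 0.012], "delta_rot": [0, 0, 0], "claw": 1}
    - {"travel": [-0.0063, -0.003, 0.012], "delta_rot": [0, 0, 0], "claw": 1}
    - {"travel": [-0.0063, -0.003, 0.012], "delta_rot": [0, 0, 0], "claw": 1}
    - {"travel": [-0.0064, -0.0032, 0.012], "delta_rot": [0, 0, 0], "claw": 1}
    - {"travel": [0, 0, 0.012], "delta_rot": [0, 0, 0], "claw": 1}
    - {"travel": [0, 0, 0.01], "delta_rot": [0, 0, 0], "claw": 1}
    - {"travel": [0, 0, 0], "delta_rot": [0, 0, 0], "claw": 1}

```text
time_s: 5.25
tool_pos: [480.7, -337.9, 57.5]
tcp_rot: [-0.132, 0.991, 0.001, -0.001]
force: [-0.4, 0.5, 0.1]
opening: 1.003
grasp_force: 0.0
```

>>> arm_command:
  plan:
    - {"travel": [0, 0, 0.011], "delta_rot": [0, 0, 0], "claw": 1}
    - {"travel": [0, 0, 0.011], "delta_rot": [0, 0, 0], "claw": 1}
    - {"travel": [0, 0, 0.011], "delta_rot": [0, 0, 0], "claw": 1}
    - {"travel": [0, 0, 0.011], "delta_rot": [0, 0, 0], "claw": 1}
    - {"travel": [0, 0, 0], "delta_rot": [0, 0, 0], "claw": 1}
    - {"travel": [0, 0, 0], "delta_rot": [0, 0, 0], "claw": 1}
    - {"travel": [0, 0, 0], "delta_rot": [0, 0, 0], "claw": 0.5}
    - {"travel": [0, 0, 0], "delta_rot": [0, 0, 0], "claw": 0.5}
    - {"travel": [0, 0, 0], "delta_rot": [0, 0, 0], "claw": 0.5}
    - {"travel": [0, 0, 0], "delta_rot": [0, 0, 0], "claw": 0.5}

```text
time_s: 6.25
tool_pos: [482.3, -339.1, 16.5]
tcp_rot: [-0.132, 0.991, -0.0, 0.0]
force: [-0.4, -0.5, 0.2]
opening: 0.707
grasp_force: 0.0
```

>>> arm_command:
  plan:
    - {"travel": [0, 0, 0], "delta_rot": [0, 0, 0], "claw": 0.3}
    - {"travel": [0, 0, 0], "delta_rot": [0, 0, 0], "claw": 0.3}
    - {"travel": [0, 0, 0], "delta_rot": [0, 0, 0], "claw": 0.3}
    - {"travel": [0, 0, 0], "delta_rot": [0, 0, 0], "claw": 0.3}
    - {"travel": [0, 0, 0], "delta_rot": [0, 0, 0], "claw": 0.3}
    - {"travel": [0, 0, 0], "delta_rot": [0, 0, 0], "claw": 0.3}
    - {"travel": [0, 0, 0], "delta_rot": [0, 0, 0], "claw": 0.3}
    - {"travel": [0, 0, 0], "delta_rot": [0, 0, 0], "claw": 0.3}
    - {"travel": [0, 0, 0], "delta_rot": [0, 0, 0], "claw": 0.3}
    - {"travel": [0, 0, 0], "delta_rot": [0, 0, 0], "claw": 0.3}
  squeeze: 35

```text
time_s: 7.25
tool_pos: [482.1, -338.9, 16.0]
tcp_rot: [-0.132, 0.991, 0.0, -0.0]
force: [0.3, 0.7, -0.2]
opening: 0.384
grasp_force: 35.0
```

>>> arm_command:
  plan:
    - {"travel": [0, 0, -0.01], "delta_rot": [0, 0, 0], "claw": 0.3}
    - {"travel": [0, 0, -0.02], "delta_rot": [0, 0, 0], "claw": 0.3}
    - {"travel": [0, 0, -0.02], "delta_rot": [0, 0, 0], "claw": 0.3}
    - {"travel": [0, 0, -0.02], "delta_rot": [0, 0, 0], "claw": 0.3}
    - {"travel": [0, 0, -0.02], "delta_rot": [0, 0, 0], "claw": 0.3}
    - {"travel": [0, 0, -0.02], "delta_rot": [0, 0, 0], "claw": 0.3}
    - {"travel": [0, 0, 0], "delta_rot": [0, 0, 0.0916], "claw": 0.3}
    - {"travel": [0, 0, 0], "delta_rot": [0, 0, 0.0916], "claw": 0.3}
    - {"travel": [0, 0, 0], "delta_rot": [0, 0, 0.0916], "claw": 0.3}
    - {"travel": [0, 0, 0], "delta_rot": [0, 0, 0.0916], "claw": 0.3}

```text
time_s: 8.25
tool_pos: [482.1, -339.0, 126.8]
tcp_rot: [0.052, 0.999, -0.0, 0.0]
force: [-0.3, 0.4, -1.3]
opening: 0.383
grasp_force: 35.0
```

>>> arm_command:
  plan:
    - {"travel": [-0.003, 0.033, 0], "delta_rot": [0, 0, 0], "claw": 0.3}
    - {"travel": [-0.003, 0.033, 0], "delta_rot": [0, 0, 0], "claw": 0.3}
    - {"travel": [-0.003, 0.033, 0], "delta_rot": [0, 0, 0], "claw": 0.3}
    - {"travel": [-0.003, 0.033, 0], "delta_rot": [0, 0, 0], "claw": 0.3}
    - {"travel": [-0.003, 0.033, 0], "delta_rot": [0, 0, 0], "claw": 0.3}
    - {"travel": [-0.003, 0.033, 0], "delta_rot": [0, 0, 0], "claw": 0.3}
    - {"travel": [-0.003, 0.033, 0], "delta_rot": [0, 0, 0], "claw": 0.3}
    - {"travel": [-0.003, 0.033, 0], "delta_rot": [0, 0, 0], "claw": 0.3}
    - {"travel": [-0.003, 0.033, 0], "delta_rot": [0, 0, 0], "claw": 0.3}
    - {"travel": [-0.003, 0.033, 0], "delta_rot": [0, 0, 0], "claw": 0.3}

```text
time_s: 9.25
tool_pos: [545.4, -12.3, 126.8]
tcp_rot: [0.051, 0.999, -0.0, 0.0]
force: [1.1, -0.8, -1.1]
opening: 0.383
grasp_force: 35.0
```

>>> arm_command:
  plan:
    - {"travel": [0, 0, 0], "delta_rot": [0, 0, 0], "claw": 0.3}
    - {"travel": [0, 0, 0], "delta_rot": [0, 0, 0], "claw": 0.3}
    - {"travel": [0, 0, 0], "delta_rot": [0, 0, 0], "claw": 0.3}
    - {"travel": [0, 0, 0], "delta_rot": [0, 0, 0], "claw": 0.3}
    - {"travel": [0, 0, 0], "delta_rot": [0, 0, 0], "claw": 0.3}
    - {"travel": [0, 0, 0], "delta_rot": [0, 0, 0], "claw": 0.3}
    - {"travel": [0, 0, 0], "delta_rot": [0, 0, 0], "claw": 0.3}
    - {"travel": [0, 0, 0], "delta_rot": [0, 0, 0], "claw": 0.3}
    - {"travel": [0, 0, 0], "delta_rot": [0, 0, 0], "claw": 0.3}
    - {"travel": [0, 0, 0], "delta_rot": [0, 0, 0], "claw": 0.3}

```text
time_s: 10.25
tool_pos: [545.3, -13.6, 126.0]
tcp_rot: [0.051, 0.999, -0.0, -0.0]
force: [-0.2, 0.4, -1.1]
opening: 0.384
grasp_force: 35.0
```

```bash
python3 - <<'E'
from h import *
import pickle
d=snap('wrist');pickle.dump(d,open('w3.pkl','wb'))
s=d['s'];print(s['tool_pos'],s['joints'],R.from_quat(s['tcp_rot']).as_matrix()[:2,:2],s['opening'],s['force'])
im=d['image'][70:270,270:470]
cv2.imwrite('pics/w3.png',cv2.resize(im,None,fx=3,fy=3,interpolation=cv2.INTER_CUBIC))
E
```

```text
[545.25330078 -13.64917105 126.0137714 ] [-1.19024577e-01  4.67771473e-02  1.74865990e+00 -1.95251370e-05
  1.34619907e+00 -1.58863980e+00] [[-0.994886    0.10100423]
 [ 0.10100423  0.994886  ]] 0.38433756730577623 [-0.18902716  0.41961801 -1.08485764]
```

View pics/w3.png

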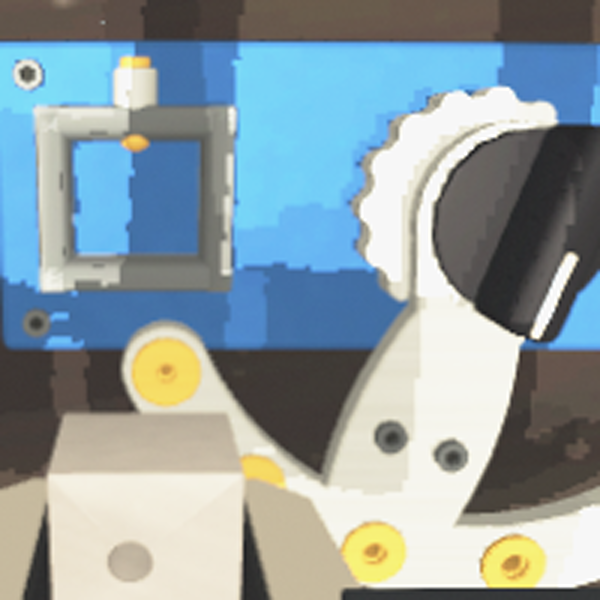

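```bash
cat > jig2.py <<'E'
from h import *
import pickle
from scipy.optimize import least_squares
d=pickle.load(open('w3.pkl','rb'))
px=lambda l:[(270+(u-1)/3,70+(v-1)/3) for u,v in l]
bush=atz(d,px([(166,371),(374,551),(513,563)]),63)[:,:2]
rim=atz(d,px([(38,108),(236,107),(232,290),(40,290)]),24)[:,:2]
fl=atz(d,px([(74,138),(201,138),(201,256),(74,256)]),12)[:,:2]
blk=atz(d,px([(48,473),(244,473)]),144);blk2=atz(d,px([(63,413),(230,413)]),110)
print(bush,rim,rim.mean(0),fl.mean(0),sep='\n')
Rt=R.from_quat(d['s']['tcp_rot']);tool=lambda w:Rt.inv().apply(w-d['s']['tool_pos'])
print('block in tool',tool(blk),tool(blk2))
bj=np.array([[np.cos(a),np.sin(a)] for a in np.deg2rad([-66,-18,6])])*100
def f(p):
    c,s=np.cos(p[2]),np.sin(p[2]);M=np.array([[c,-s],[s,c]])
    W=lambda q:q@M.T+p[:2]
    return np.r_[(W(bj)-bush).ravel(),2*(W(np.array([0,-100.]))-rim.mean(0))]
r=least_squares(f,[500,82,-.08]);print(r.x,r.fun.round(1))
e=[rim[1]-rim[0],rim[2]-rim[3],fl[1]-fl[0],fl[2]-fl[3]];print([-np.arctan2(*q) if 0 else np.arctan2(q[1],q[0])-np.pi/2 for q in e])
e=[rim[3]-rim[0],rim[2]-rim[1],fl[3]-fl[0],fl[2]-fl[1]];print([np.arctan2(q[1],q[0]) for q in e])
E
python3 jig2.py
```

```text
[[533.74495743  -6.20300714]
 [593.80227259  48.49232228]
 [602.05308727  88.94900736]]
[[461.89762798 -35.91148271]
 [467.482922    21.49860583]
 [521.33921674  16.29002437]
 [515.32657974 -42.54908854]]
[491.51158661 -10.16798526]
[491.68994909  -9.9776633 ]
block in tool [[ 16.5277674  -17.02937668 -17.98519391]
 [ 16.50235742  18.55861188 -17.98584472]] [[ 16.35911871 -17.32417789  16.01480412]
 [ 16.33468033  19.13566567  16.01413744]]
[ 5.02301168e+02  8.92085868e+01 -1.06417902e-01] [-0.7  0.3 -0.2 -0.1  0.2  0.1  0.3 -0.1]
[np.float64(-0.09698246690121692), np.float64(-0.1018342765757394), np.float64(-0.10182806031105884), np.float64(-0.1018238327002634)]
[np.float64(-0.12359911265997252), np.float64(-0.09641273748010892), np.float64(-0.12386409858023813), np.float64(-0.08449725353527779)]
```

>>> arm_command:
  plan:
    - {"travel": [0.0133, -0.0006, 0], "delta_rot": [0, 0, 0], "claw": 0.3}
    - {"travel": [0.0133, -0.0006, 0], "delta_rot": [0, 0, 0], "claw": 0.3}
    - {"travel": [0.0133, -0.0006, 0], "delta_rot": [0, 0, 0], "claw": 0.3}
    - {"travel": [0.0132, -0.0007, 0], "delta_rot": [0, 0, 0.003], "claw": 0.3}
    - {"travel": [0, 0, 0.016], "delta_rot": [0, 0, 0], "claw": 0.3}
    - {"travel": [0, 0, 0.022], "delta_rot": [0, 0, 0], "claw": 0.3}
    - {"travel": [0, 0, 0.022], "delta_rot": [0, 0, 0], "claw": 0.3}
    - {"travel": [0, 0, 0.022], "delta_rot": [0, 0, 0], "claw": 0.3}
    - {"travel": [0, 0, 0], "delta_rot": [0, 0, 0], "claw": 0.3}
    - {"travel": [0, 0, 0], "delta_rot": [0, 0, 0], "claw": 0.3}

```text
time_s: 11.3
tool_pos: [491.9, -10.7, 44.2]
tcp_rot: [0.052, 0.999, 0.0, -0.0]
force: [0.1, -0.6, -0.5]
opening: 0.386
grasp_force: 35.0
```

>>> arm_command:
  plan:
    - {"travel": [0, 0, 0.001], "delta_rot": [0, 0, 0], "claw": 0.3}
    - {"travel": [0, 0, 0.001], "delta_rot": [0, 0, 0], "claw": 0.3}
    - {"travel": [0, 0, 0.001], "delta_rot": [0, 0, 0], "claw": 0.3}
    - {"travel": [0, 0, 0.001], "delta_rot": [0, 0, 0], "claw": 0.3}
    - {"travel": [0, 0, 0.001], "delta_rot": [0, 0, 0], "claw": 0.3}
    - {"travel": [0, 0, 0.001], "delta_rot": [0, 0, 0], "claw": 0.3}
    - {"travel": [0, 0, 0.001], "delta_rot": [0, 0, 0], "claw": 0.3}
    - {"travel": [0, 0, 0.001], "delta_rot": [0, 0, 0], "claw": 0.3}
    - {"travel": [0, 0, 0.001], "delta_rot": [0, 0, 0], "claw": 0.3}
    - {"travel": [0, 0, 0], "delta_rot": [0, 0, 0], "claw": 0.3}

```text
time_s: 12.3
tool_pos: [492.7, -10.9, 35.3]
tcp_rot: [0.052, 0.999, -0.0, 0.001]
force: [2.6, 0.1, -0.0]
opening: 0.384
grasp_force: 35.0
```

>>> arm_command:
  plan:
    - {"travel": [0, 0, 0.001], "delta_rot": [0, 0, 0], "claw": 0.3}
    - {"travel": [0, 0, 0.001], "delta_rot": [0, 0, 0], "claw": 0.3}
    - {"travel": [0, 0, 0.001], "delta_rot": [0, 0, 0], "claw": 0.3}
    - {"travel": [0, 0, 0.001], "delta_rot": [0, 0, 0], "claw": 0.3}
    - {"travel": [0, 0, 0.001], "delta_rot": [0, 0, 0], "claw": 0.3}
    - {"travel": [0, 0, 0.001], "delta_rot": [0, 0, 0], "claw": 0.3}
    - {"travel": [0, 0, 0.001], "delta_rot": [0, 0, 0], "claw": 0.3}
    - {"travel": [0, 0, 0], "delta_rot": [0, 0, 0], "claw": 0.3}
    - {"travel": [0, 0, 0], "delta_rot": [0, 0, 0], "claw": 0.3}
    - {"travel": [0, 0, 0], "delta_rot": [0, 0, 0], "claw": 0.3}

```text
time_s: 13.3
tool_pos: [492.2, -10.8, 28.0]
tcp_rot: [0.052, 0.999, -0.0, 0.0]
force: [3.4, -0.4, -0.0]
opening: 0.383
grasp_force: 35.0
```

>>> arm_command:
  plan:
    - {"travel": [0, 0, 0.0005], "delta_rot": [0, 0, 0], "claw": 0.3}
    - {"travel": [0, 0, 0.0005], "delta_rot": [0, 0, 0], "claw": 0.3}
    - {"travel": [0, 0, 0.0005], "delta_rot": [0, 0, 0], "claw": 0.3}
    - {"travel": [0, 0, 0], "delta_rot": [0, 0, 0], "claw": 0.3}
    - {"travel": [0, 0, 0], "delta_rot": [0, 0, 0], "claw": 0.3}
    - {"travel": [0, 0, 0], "delta_rot": [0, 0, 0], "claw": 0.3}
    - {"travel": [0, 0, 0], "delta_rot": [0, 0, 0], "claw": 0.3}
    - {"travel": [0, 0, 0], "delta_rot": [0, 0, 0], "claw": 0.3}
    - {"travel": [0, 0, 0], "delta_rot": [0, 0, 0], "claw": 0.3}
    - {"travel": [0, 0, 0], "delta_rot": [0, 0, 0], "claw": 0.3}

```text
time_s: 14.3
tool_pos: [492.3, -10.8, 28.0]
tcp_rot: [0.052, 0.999, -0.0, -0.0]
force: [-3.7, 0.8, 15.4]
opening: 0.381
grasp_force: 35.0
```

>>> arm_command:
  plan:
    - {"travel": [0, 0, 0], "delta_rot": [0, 0, 0], "claw": 0.6}
    - {"travel": [0, 0, 0], "delta_rot": [0, 0, 0], "claw": 0.6}
    - {"travel": [0, 0, 0], "delta_rot": [0, 0, 0], "claw": 0.6}
    - {"travel": [0, 0, 0], "delta_rot": [0, 0, 0], "claw": 0.6}
    - {"travel": [0, 0, 0], "delta_rot": [0, 0, 0], "claw": 0.6}
    - {"travel": [0, 0, -0.005], "delta_rot": [0, 0, 0], "claw": 0.6}
    - {"travel": [0, 0, -0.02], "delta_rot": [0, 0, 0], "claw": 0.6}
    - {"travel": [0, 0, -0.03], "delta_rot": [0, 0, 0], "claw": 0.6}
    - {"travel": [0, 0, -0.03], "delta_rot": [0, 0, 0], "claw": 0.6}
    - {"travel": [0, 0, -0.02], "delta_rot": [0, 0, 0], "claw": 0.6}

```text
time_s: 15.3
tool_pos: [493.1, -10.9, 134.3]
tcp_rot: [0.052, 0.999, -0.0, 0.001]
force: [0.3, -0.7, -0.4]
opening: 0.599
grasp_force: 0.0
```

>>> arm_command:
  plan:
    - {"travel": [-0.012, 0.01, 0], "delta_rot": [0, 0, 0], "claw": 0.6}
    - {"travel": [-0.012, 0.01, 0], "delta_rot": [0, 0, 0], "claw": 0.6}
    - {"travel": [-0.012, 0.01, 0], "delta_rot": [0, 0, 0], "claw": 0.6}
    - {"travel": [-0.012, 0.01, 0], "delta_rot": [0, 0, 0], "claw": 0.6}
    - {"travel": [-0.012, 0.01, 0], "delta_rot": [0, 0, 0], "claw": 0.6}
    - {"travel": [0, 0, 0], "delta_rot": [0, 0, 0], "claw": 0.6}
    - {"travel": [0, 0, 0], "delta_rot": [0, 0, 0], "claw": 0.6}
    - {"travel": [0, 0, 0], "delta_rot": [0, 0, 0], "claw": 0.6}
    - {"travel": [0, 0, 0], "delta_rot": [0, 0, 0], "claw": 0.6}
    - {"travel": [0, 0, 0], "delta_rot": [0, 0, 0], "claw": 0.6}

```text
time_s: 16.3
tool_pos: [556.8, 32.4, 131.6]
tcp_rot: [0.052, 0.999, -0.0, 0.0]
force: [0.6, -0.2, 0.8]
opening: 0.596
grasp_force: 0.0
```

```bash
python3 - <<'E'
from h import *
import pickle
d=snap('wrist');pickle.dump(d,open('w4.pkl','wb'))
s=d['s'];print(s['tool_pos'],s['joints'],R.from_quat(s['tcp_rot']).as_matrix()[:2,:2])
im=d['image'][60:240,220:440]
cv2.imwrite('pics/w4.png',cv2.resize(im,None,fx=3,fy=3,interpolation=cv2.INTER_CUBIC))
E
```

```text
[556.77118782  32.40253893 131.64584765] [-3.37473517e-02  7.43423423e-02  1.70923582e+00 -8.11085442e-05
  1.35791974e+00 -1.49994497e+00] [[-0.99453632  0.10439104]
 [ 0.10439104  0.99453633]]
```

View pics/w4.png

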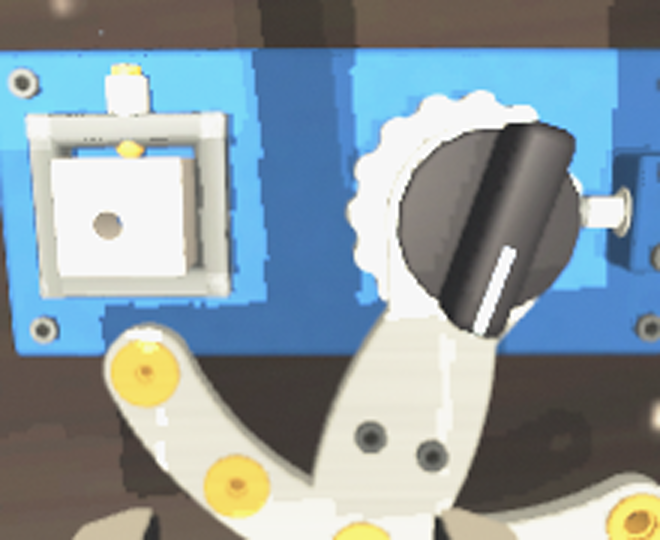

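```bash
python3 - <<'E'
from h import *
import pickle
d=pickle.load(open('w4.pkl','rb'))
px=lambda l:[(220+(u-1)/3,60+(v-1)/3) for u,v in l]
c=atz(d,px([(54,157),(187,157),(187,276),(57,277)]),46)[:,:2]
e=np.roll(c,-1,0)-c;print(c.mean(0),np.hypot(*e.T))
for n,z,l in(('plate',12,[(300,330),(290,100),(330,90)]),('blk',46,[(80,190),(160,190),(160,250),(80,260)]),('skirt',68,[(430,200)])):
    print(n,bydepth(d,np.round(px(l)))[:,2])
w=atz(d,px([(511,250),(480,332)]),95);q=w[1]-w[0];print(w,np.degrees(np.arctan2(q[1],q[0])))
E
```

```text
[492.91776942  -9.31278355] [36.71169967 32.80502307 37.22888766 33.17039227]
plate [12.63126768 13.18532114 13.15530758]
blk [46.04558551 46.99550225 47.56689666 46.73316209]
skirt [68.70659502]
[[506.50195017  87.89783272  95.        ]
 [524.85579444  79.93672684  95.        ]] -23.44911969894073
```

Wrist view: the block sits in the nest at crop (120,215) with its top at about 46 mm, clear of the bar. The knob bar points at about -24°. Next I go over the knob and grip it.

>>> arm_command:
  plan:
    - {"travel": [0.012, 0.01, 0], "delta_rot": [0, 0, 0], "claw": 0.6}
    - {"travel": [0.012, 0.01, 0], "delta_rot": [0, 0, 0], "claw": 0.6}
    - {"travel": [0.012, 0.01, 0], "delta_rot": [0, 0, 0], "claw": 0.6}
    - {"travel": [0.012, 0.01, 0], "delta_rot": [0, 0, 0], "claw": 0.6}
    - {"travel": [0.012, 0.01, 0], "delta_rot": [0, 0, 0], "claw": 0.6}
    - {"travel": [0, 0, 0], "delta_rot": [0, 0, 0.105], "claw": 0.6}
    - {"travel": [0, 0, 0], "delta_rot": [0, 0, 0.105], "claw": 0.6}
    - {"travel": [0, 0, 0], "delta_rot": [0, 0, 0.104], "claw": 0.6}
    - {"travel": [0, 0, 0.015], "delta_rot": [0, 0, 0], "claw": 0.6}
    - {"travel": [0, 0, 0], "delta_rot": [0, 0, 0], "claw": 0.6}

```text
time_s: 17.35
tool_pos: [500.6, 89.0, 114.0]
tcp_rot: [0.206, 0.979, -0.0, -0.002]
force: [0.1, 0.2, -1.1]
opening: 0.6
grasp_force: 0.0
```

>>> arm_command:
  plan:
    - {"travel": [0, 0, 0.01], "delta_rot": [0, 0, 0], "claw": 0.6}
    - {"travel": [0, 0, 0.01], "delta_rot": [0, 0, 0], "claw": 0.6}
    - {"travel": [0, 0, 0.01], "delta_rot": [0, 0, 0], "claw": 0.6}
    - {"travel": [0, 0, 0.005], "delta_rot": [0, 0, 0], "claw": 0.6}
    - {"travel": [0, 0, 0.005], "delta_rot": [0, 0, 0], "claw": 0.6}
    - {"travel": [0, 0, 0.004], "delta_rot": [0, 0, 0], "claw": 0.6}
    - {"travel": [0, 0, 0], "delta_rot": [0, 0, 0], "claw": 0.6}
    - {"travel": [0, 0, 0], "delta_rot": [0, 0, 0], "claw": 0.6}
    - {"travel": [0, 0, 0], "delta_rot": [0, 0, 0], "claw": 0.6}
    - {"travel": [0, 0, 0], "delta_rot": [0, 0, 0], "claw": 0.6}

```text
time_s: 18.35
tool_pos: [502.9, 88.7, 72.9]
tcp_rot: [0.208, 0.978, 0.0, 0.0]
force: [-0.2, -0.0, -0.3]
opening: 0.603
grasp_force: 0.0
```

>>> arm_command:
  plan:
    - {"travel": [0, 0, 0], "delta_rot": [0, 0, 0], "claw": 0.05}
    - {"travel": [0, 0, 0], "delta_rot": [0, 0, 0], "claw": 0.05}
    - {"travel": [0, 0, 0], "delta_rot": [0, 0, 0], "claw": 0.05}
    - {"travel": [0, 0, 0], "delta_rot": [0, 0, 0], "claw": 0.05}
    - {"travel": [0, 0, 0], "delta_rot": [0, 0, 0], "claw": 0.05}
    - {"travel": [0, 0, 0], "delta_rot": [0, 0, 0], "claw": 0.05}
    - {"travel": [0, 0, 0], "delta_rot": [0, 0, 0], "claw": 0.05}
    - {"travel": [0, 0, 0], "delta_rot": [0, 0, 0], "claw": 0.05}
    - {"travel": [0, 0, 0], "delta_rot": [0, 0, 0], "claw": 0.05}
    - {"travel": [0, 0, 0], "delta_rot": [0, 0, 0], "claw": 0.05}
  squeeze: 15

```text
time_s: 19.35
tool_pos: [502.2, 87.9, 72.5]
tcp_rot: [0.208, 0.978, -0.001, -0.0]
force: [-2.1, -4.4, 3.1]
opening: 0.149
grasp_force: 15.0
```

```bash
python3 -c "
from h import *
s=arm.sense();print(s['force'],s['moment'],s['opening'],s['grasp_force'],s['tool_pos'],s['joints'])"
```

```text
[-2.05272754 -4.36488651  3.11611885] [-0.83408174  0.38024114  0.01032946] 0.14865969014731975 14.996677190065384 [502.21223997  87.88435054  72.51044624] [ 7.35690922e-02  1.06298953e-02  1.88939321e+00 -1.30799759e-03
  1.24255605e+00 -1.07846590e+00]
```

>>> arm_command:
  plan:
    - {"travel": [0, -0.0009, 0], "delta_rot": [0, 0, 0], "claw": 0.05}
    - {"travel": [0, 0, 0], "delta_rot": [0, 0, 0], "claw": 0.05}
    - {"travel": [0, 0, 0], "delta_rot": [0, 0, 0], "claw": 0.05}
    - {"travel": [0, 0, 0], "delta_rot": [0, 0, 0.06], "claw": 0.05}
    - {"travel": [0, 0, 0], "delta_rot": [0, 0, 0.06], "claw": 0.05}
    - {"travel": [0, 0, 0], "delta_rot": [0, 0, 0.06], "claw": 0.05}
    - {"travel": [0, 0, 0], "delta_rot": [0, 0, 0.06], "claw": 0.05}
    - {"travel": [0, 0, 0], "delta_rot": [0, 0, 0.06], "claw": 0.05}
    - {"travel": [0, 0, 0], "delta_rot": [0, 0, 0.06], "claw": 0.05}
    - {"travel": [0, 0, 0], "delta_rot": [0, 0, 0.059], "claw": 0.05}
  squeeze: 55

```text
time_s: 20.35
tool_pos: [502.1, 87.7, 72.5]
tcp_rot: [0.408, 0.913, -0.0, -0.0]
force: [-1.7, -0.9, 1.2]
opening: 0.146
grasp_force: 55.0
```

```bash
python3 -c "
from h import *
s=arm.sense();print(s['force'],s['moment'],s['opening'],s['grasp_force'],s['tool_pos'],s['joints'],R.from_quat(s['tcp_rot']).as_matrix()[:,1])"
```

```text
[-1.6839579  -0.87277123  1.22293446] [-0.36049757  0.29555628  0.16003798] 0.1457333128673176 55.006143450737 [502.08701535  87.70420119  72.50441746] [ 7.25124317e-02  9.45980947e-03  1.89058301e+00 -2.85333302e-04
  1.24188782e+00 -6.58464477e-01] [ 7.44460944e-01  6.67665871e-01 -4.32552352e-04]
```

>>> arm_command:
  plan:
    - {"travel": [0, 0, 0], "delta_rot": [0, 0, 0.06], "claw": 0.05}
    - {"travel": [0, 0, 0], "delta_rot": [0, 0, 0.06], "claw": 0.05}
    - {"travel": [0, 0, 0], "delta_rot": [0, 0, 0.06], "claw": 0.05}
    - {"travel": [0, 0, 0], "delta_rot": [0, 0, 0.06], "claw": 0.05}
    - {"travel": [0, 0, 0], "delta_rot": [0, 0, 0.06], "claw": 0.05}
    - {"travel": [0, 0, 0], "delta_rot": [0, 0, 0.06], "claw": 0.05}
    - {"travel": [0, 0, 0], "delta_rot": [0, 0, 0.06], "claw": 0.05}
    - {"travel": [0, 0, 0], "delta_rot": [0, 0, 0.06], "claw": 0.05}
    - {"travel": [0, 0, 0], "delta_rot": [0, 0, 0.06], "claw": 0.05}
    - {"travel": [0, 0, 0], "delta_rot": [0, 0, 0.06], "claw": 0.05}

```text
time_s: 21.35
tool_pos: [501.8, 87.6, 72.5]
tcp_rot: [0.659, 0.752, -0.001, -0.0]
force: [-2.3, -2.0, 1.8]
opening: 0.148
grasp_force: 55.0
```

>>> arm_command:
  plan:
    - {"travel": [0, 0, 0], "delta_rot": [0, 0, 0.06], "claw": 0.05}
    - {"travel": [0, 0, 0], "delta_rot": [0, 0, 0.06], "claw": 0.05}
    - {"travel": [0, 0, 0], "delta_rot": [0, 0, 0.06], "claw": 0.05}
    - {"travel": [0, 0, 0], "delta_rot": [0, 0, 0.058], "claw": 0.05}
    - {"travel": [0, 0, 0], "delta_rot": [0, 0, 0], "claw": 0.05}
    - {"travel": [0, 0, 0], "delta_rot": [0, 0, 0], "claw": 0.05}
    - {"travel": [0, 0, 0], "delta_rot": [0, 0, 0], "claw": 0.05}
    - {"travel": [0, 0, 0], "delta_rot": [0, 0, 0], "claw": 0.05}
    - {"travel": [0, 0, 0], "delta_rot": [0, 0, 0], "claw": 0.05}
    - {"travel": [0, 0, 0], "delta_rot": [0, 0, 0], "claw": 0.05}

```text
time_s: 22.35
tool_pos: [501.7, 87.6, 72.5]
tcp_rot: [0.742, 0.67, -0.001, -0.0]
force: [-4.2, -2.8, 4.4]
opening: 0.145
grasp_force: 55.0
```

```bash
python3 - <<'E'
from h import *
s=arm.sense();print(s['force'],s['moment'],s['opening'],s['grasp_force'],s['tool_pos'],s['joints'],R.from_quat(s['tcp_rot']).as_matrix()[:,1])
d=snap('top');a=cv2.resize(d['image'][150:270,235:375],None,fx=3.5,fy=3.5,interpolation=cv2.INTER_CUBIC)
w=snap('wrist')['image'][:,20:420]
c=np.zeros((420,790,3),np.uint8);c[:,:490]=a;w=cv2.resize(w,(300,300));c[:300,490:]=w
cv2.imwrite('pics/end.png',c)
E
```

```text
[-4.16100958 -2.83851143  4.4360322 ] [-0.58782015  0.76196891 -0.01982037] 0.14499424125117774 54.99980807304382 [501.74911976  87.58597305  72.47806822] [ 7.24449593e-02  9.29268127e-03  1.89080402e+00 -4.51075423e-04
  1.24256133e+00  1.75038280e-01] [ 9.94756322e-01 -1.02268811e-01 -9.74791164e-04]
```

View pics/end.png

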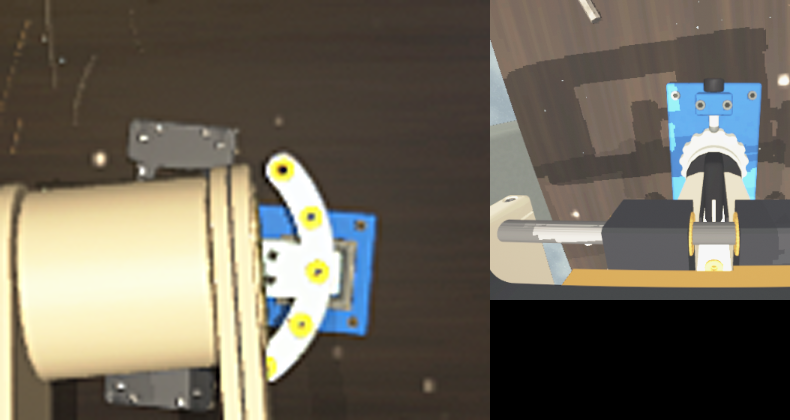

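The final view shows the middle (third) bush at crop (317,271) over the nest. The tool has turned 72° and the turning moment is about zero, so the plunger is seated and the knob is held. I'm handing the job in.

```bash
python3 -c "
from plant import arm
print(arm.sign_off())"
```

```text
the job is handed in; nothing more can be done
None
```

The job is handed in at about 22 s on the robot's clock: the small grey block sits flat on the nest floor, the turret is at its third stop with the third bush over the block, and the gripper still holds the knob.

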